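# Make up the valve lapping kit

## Task

Make up the kit for the cylinder head: stand the valve (on its head, stem up) in the red dish of the kit tray, the bright new spring in the blue dish, the bronze valve guide in the green dish and the paste tin with the orange lid in the yellow dish, each upright in the middle of its dish. Leave the rusty spring and the dark grey steel guide standing where they are on the bench.

Things in the scene. Friction and masses are not known exactly. Their poses are not given: they have to be found in the camera images.
- valve: Steel engine valve standing on its head, stem up: head 46 mm diameter, tapering up to a 9 mm diameter stem above 21 mm height; 78 mm high in all; grip the stem, at about 45 mm height; about 90 g; stands upright on the bench; origin at the centre of its underside, z up along its axis.
- new_spring: New, bright steel valve spring: upright coil, 38 mm outer diameter, 50 mm high, with a second coil inside it (behaves as rigid when gripped); grip it across the diameter, at about 33 mm height; about 80 g; stands upright on the bench; origin at the centre of its underside, z up along its axis.
- bronze_guide: Yellow bronze valve guide: upright bush 56 mm high, foot flange 32 mm diameter and 10 mm high, above it a 20 mm diameter shank with a dark hole in its top; grip the shank, at about 36 mm height; about 70 g; stands upright on the bench; origin at the centre of its underside, z up along its axis.
- paste_tin: Small round tin of lapping paste, dark grey with an orange lid: 42 mm diameter, the lid (the top 10 mm) 44 mm; 44 mm high in all; grip it across the diameter, at about 32 mm height; about 100 g; stands upright on the bench; origin at the centre of its underside, z up along its axis.
- rusty_spring: Look-alike, to be left alone: brown, rusty valve spring: upright coil, 38 mm outer diameter, 50 mm high, with a second coil inside it (behaves as rigid when gripped); grip it across the diameter, at about 33 mm height; about 80 g; stands upright on the bench; origin at the centre of its underside, z up along its axis.
- steel_guide: Look-alike, to be left alone: dark grey steel valve guide: upright bush 56 mm high, foot flange 32 mm diameter and 10 mm high, above it a 20 mm diameter shank with a dark hole in its top; grip the shank, at about 36 mm height; about 70 g; stands upright on the bench; origin at the centre of its underside, z up along its axis.
- dish_red: Square shallow red dish, fixed in the aluminium kit tray: 84 x 84 mm outside, 76 x 76 mm inside, walls 4 mm thick and 14 mm high, floor 4 mm thick. Origin at the centre of its underside, 5 mm above the bench; z up, x and y along its sides. The inner floor is thus 4 mm above the origin and the rim 14 mm above it. The four dishes stand two by two, centres 100 mm apart, in any arrangement; between them the tray's rim is only 9 mm above the bench.
- dish_blue: Square shallow blue dish, fixed in the aluminium kit tray: 84 x 84 mm outside, 76 x 76 mm inside, walls 4 mm thick and 14 mm high, floor 4 mm thick. Origin at the centre of its underside, 5 mm above the bench; z up, x and y along its sides. The inner floor is thus 4 mm above the origin and the rim 14 mm above it. The four dishes stand two by two, centres 100 mm apart, in any arrangement; between them the tray's rim is only 9 mm above the bench.
- dish_green: Square shallow green dish, fixed in the aluminium kit tray: 84 x 84 mm outside, 76 x 76 mm inside, walls 4 mm thick and 14 mm high, floor 4 mm thick. Origin at the centre of its underside, 5 mm above the bench; z up, x and y along its sides. The inner floor is thus 4 mm above the origin and the rim 14 mm above it. The four dishes stand two by two, centres 100 mm apart, in any arrangement; between them the tray's rim is only 9 mm above the bench.
- dish_yellow: Square shallow yellow dish, fixed in the aluminium kit tray: 84 x 84 mm outside, 76 x 76 mm inside, walls 4 mm thick and 14 mm high, floor 4 mm thick. Origin at the centre of its underside, 5 mm above the bench; z up, x and y along its sides. The inner floor is thus 4 mm above the origin and the rim 14 mm above it. The four dishes stand two by two, centres 100 mm apart, in any arrangement; between them the tray's rim is only 9 mm above the bench.
Things that resemble listed ones, but are neither listed nor needed, are in the scene too. What is shaped like the bronze_guide but purple is not meant.

How it is judged:
At the end, for the whole second after the job is handed in: Valve in red, new spring in blue, bronze guide in green, tin in yellow dish: each on the dish floor, upright within 0.15 rad, within 15 mm of the dish centre, released, at rest. Rusty spring and steel guide upright within 0.15 rad and 20 mm of their start, never tipped or moved further (horizontal distance between valve and dish_red below 0.015 m and z of valve in the frame of dish_red between 0.001 and 0.008 m and angle between each of valve, new_spring, bronze_guide, paste_tin, rusty_spring, steel_guide's own z axis and vertical below 0.15 rad and linear speed of each of valve, new_spring, bronze_guide, paste_tin below 0.02 m/s and horizontal distance between new_spring and dish_blue below 0.015 m and z of new_spring in the frame of dish_blue between 0.001 and 0.008 m and horizontal distance between bronze_guide and dish_green below 0.015 m and z of bronze_guide in the frame of dish_green between 0.001 and 0.008 m and horizontal distance between paste_tin and dish_yellow below 0.015 m and z of paste_tin in the frame of dish_yellow between 0.001 and 0.008 m and distance of each of rusty_spring, steel_guide from where it was at the start of the episode below 0.02 m); the robot touches nothing.
It fails at once if the rusty spring is moved more than 20 mm or tipped (distance of rusty_spring from where it was at the start of the episode above 0.02 m or angle between rusty_spring's own z axis and vertical above 0.5 rad).
It fails at once if the steel guide is moved more than 20 mm or tipped (distance of steel_guide from where it was at the start of the episode above 0.02 m or angle between steel_guide's own z axis and vertical above 0.5 rad).
It also fails if it takes over 128 s, if anything falls off the work surface, if the arm or the gripper's body presses on something with over 40 N, if the wrist force passes 120 N, or if a joint passes its speed limit or range.

## Robot

A 6-joint arm with a two-finger parallel gripper is mounted at the origin on the work surface. World frame = base frame: x ahead of the robot, y to its left, z up, the work surface at z = 0. Lengths are in m, angles in rad, forces in N, time in s.
With the tool pointing down it reaches from about 0.25 to 0.725 m from the base axis. Payload 4 kg.
Tool frame: the origin (TCP) lies between the finger pads; the fingertips stand 17 mm ahead of it and the grasp point (between the pads) lies 2 mm behind it; z points along the fingers, y is the direction in which the jaws open and shut (so a half turn about z gives the same grasp; the last joint's range is limited). The gripper opens to 85 mm and grips with 20 to 120 N. Pads are 22 mm wide; open, the fingers measure 114 mm over their backs; the gripper's body (76 mm by 85 mm) begins 54 mm behind the grasp point. The pads swing forward as they close: fully open they stand 13 mm farther back than shut.
Start: joints at [-1.266, 0.241, 0.005, 1.335, 0, 1.571], TCP at [0.15, -0.477, 0.248] pointing down, gripper open.
Joint ranges: [-2.72, 2.72], [-1.05, 1.87], [-1.09, 1.28], [-1.99, 2.15], [-1.42, 1.44], [-3.14, 3.14]. Speed limits (rad/s): [2.79, 2.79, 3.14, 3.14, 3.14, 3.14].

## Interface

Orientations are given as a unit quaternion [x, y, z, w].
In Python, from workcell import readout, viewer, order gives the robot as it stands. The module is installed in compiled form; this text tells all that it offers.
- The arm moves only by the shell command python3 -m crank 'ROWS'. ROWS is text: rows parted by semicolons, each of 7 numbers parted by spaces: the shift along the tool's x, y, z in m, then the turn, a rotation vector about the tool's x, y, z in rad, then the gripper's target within -1 to 1 (shut at 1, half-way at 0, fully open at -1). A call has 1 to 20 rows; each row shifts and turns the pose as measured when the row begins, along the tool's axes as they then stand; what a row does not reach is not made up. A row lasts 1/12 s, in which the tool goes at most 41.7 mm and 7.16 degrees, less where a joint would pass 70% of its speed; a pose out of reach is approached as far as the arm can. A call with a gripper value outside its range is refused whole. The fingers move at their own pace and stop on an object; the grip force is fixed at half the most. Time passes only in rows, so rows that do not move let the fingers close. It gives the time, the measured TCP pose, the force and the opening at its end, in the units of the state.
- readout.get_obs(): the state, without advancing time (a new reading comes with each control period).
- viewer.camera(name): name is "scene" or "top" or "wrist"; returns the picture (384x512x3 uint8, red, green, blue); there is no depth.
- viewer.calibration(name): a dict with "fx", "fy", "cx", "cy" (pixels), "eye" and "rotation" of the camera in the world. Camera axes: x right, y down, z forward; pixel columns grow to the right and rows downward; lengths in m; the calibration is good to about 2 mm. A picture is of the moment at which its call begins: read the wrist's pose just before it. calibration takes no time and is no camera call; for the wrist camera it gives the pose at the moment of the call.
- order.job_done(): hands the job in, once; it reports no verdict.
The state is a dict: "clock": time; "joint_pos": joint angles; "joint_vel": joint speeds; "tau": joint torques, N m; "eef_pos": TCP position; "tool_rot": TCP orientation; "ft_force": force on the tool from outside, world axes, zero at the start; "ft_torque": the same for the moment, N m; "grip_width": finger opening in m.
Only numpy, scipy, OpenCV 4.12 (cv2) and the standard library are available. Lean on these libraries where they do the work, as an engineer would, in place of code of your own. Each camera call takes 0.05 s, during which the arm holds its last target. There are 200 camera calls.

## Working session

There is one attempt and no reset: what is moved stays moved. The work goes in short steps, Python scripts to look and compute and a shell command to move; the robot and the scene stay as the last step left them, time stands still between calls to the robot, and variables do not carry over. Pictures are saved under pics/ and viewed, about 12 in all and at most 16, crops included, and the job is handed in when it is done.

```bash
mkdir -p pics; cat > h.py <<'E'
import numpy as np, cv2
from workcell import readout, viewer, order
def snap(n,f):
    c=viewer.calibration(n); im=viewer.camera(n); cv2.imwrite('pics/'+f,im[...,::-1]); np.savez('pics/'+f+'.npz',im=im,**{k:np.array(v) for k,v in c.items()}); return im,c
def ray(c,u,v,z):
    R=np.array(c['rotation']).reshape(3,3); d=R@np.array([(u-c['cx'])/c['fx'],(v-c['cy'])/c['fy'],1]); e=np.array(c['eye']); return e+d*(z-e[2])/d[2]
def proj(c,p):
    R=np.array(c['rotation']).reshape(3,3); q=R.T@(np.array(p)-np.array(c['eye'])); return np.array([c['cx']+c['fx']*q[0]/q[2],c['cy']+c['fy']*q[1]/q[2]])
E
python3 - <<'E'
from h import *
for n in ('top','scene'):
    im,c=snap(n,n+'1.png'); print(n,c)
a=[cv2.imread('pics/%s1.png'%n) for n in ('top','scene')]
cv2.imwrite('pics/t1.png',cv2.resize(a[0],(800,600),interpolation=3))
o=readout.get_obs(); print(o['eef_pos'],o['tool_rot'],o['grip_width'],o['clock'])
E
```

```text
top {'fx': 421.28285549305684, 'fy': 421.28285549305684, 'cx': 257.8163025950012, 'cy': 190.94446947964624, 'eye': array([ 0.39780268, -0.03478877,  0.89603036]), 'rotation': array([ 0.70881573, -0.70069923,  0.05412564, -0.06059094])}
scene {'fx': 387.0601136745388, 'fy': 387.0601136745388, 'cx': 258.2795734152889, 'cy': 194.925678681788, 'eye': array([0.84958255, 0.48995763, 0.74517656]), 'rotation': array([ 0.23961421,  0.90286992, -0.34217759, -0.10161418])}
[ 0.14988923 -0.47645248  0.24751832] [ 9.88408333e-01  1.51816062e-01 -1.36171789e-04 -9.12334813e-04] 0.08529466563223138 0.1
```

View pics/t1.png

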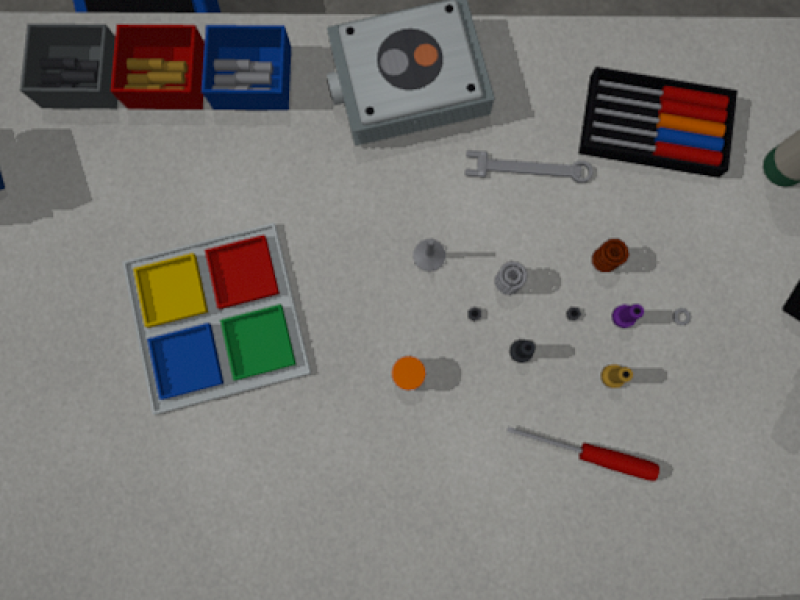

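View pics/scene1.png

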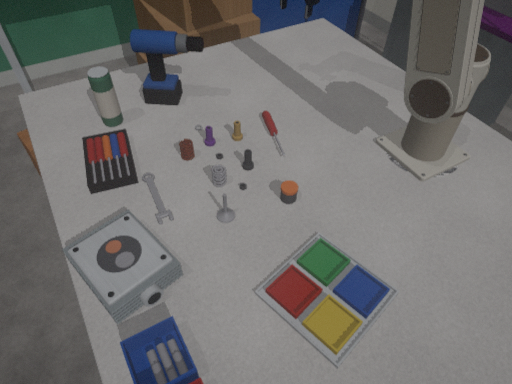

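Top view (800 px scale): valve (430,255), bright spring (512,277), rusty spring (610,255), steel guide (522,350), purple guide (628,315), bronze guide (617,376), tin (409,373). The tray is on the left, with yellow and red above blue and green. I'll take measurements next.

```bash
cat >> h.py <<'E'
from scipy.spatial.transform import Rotation as Ro
def ray(c,u,v,z):
    R=Ro.from_quat(c['rotation']).as_matrix(); d=R@np.array([(u-c['cx'])/c['fx'],(v-c['cy'])/c['fy'],1]); e=np.array(c['eye']); return e+d*(z-e[2])/d[2]
def proj(c,p):
    R=Ro.from_quat(c['rotation']).as_matrix(); q=R.T@(np.array(p)-np.array(c['eye'])); return np.array([c['cx']+c['fx']*q[0]/q[2],c['cy']+c['fy']*q[1]/q[2]])
def blobs(im,h0,h1,smin=120,vmin=60,amin=20):
    h=cv2.cvtColor(im,cv2.COLOR_RGB2HSV); m=cv2.inRange(h,(h0,smin,vmin),(h1,255,255))
    n,l,s,ce=cv2.connectedComponentsWithStats(m); return [(ce[i].round(1),s[i][:5].tolist(),cv2.minAreaRect(np.argwhere(l==i)[:,::-1].astype(np.float32))) for i in range(1,n) if s[i][4]>amin]
E
python3 - <<'E'
from h import *
im=np.load('pics/top1.png.npz')['im']; c=viewer.calibration('top'); cs=viewer.calibration('scene')
for nm,a,b in (('red',0,5),('blue',100,125),('green',55,85),('yellow',24,34),('orange',6,18)):
    for ce,s,r in blobs(im,a,b,120,60,60): print(nm,ce,s[4],np.round(r[0],1),np.round(r[1],1),round(r[2],1),'w@.019',ray(c,*r[0],.019).round(4)[:2],'@.009',ray(c,*r[0],.009).round(4)[:2],'@.044',ray(c,*ce,.044).round(4)[:2])
s=im[145:285,245:445]
cv2.imwrite('pics/c1.png',cv2.resize(s[...,::-1],(800,560),interpolation=cv2.INTER_CUBIC))
print(ray(c,256,190,0))
E
```

```text
red [103.6  42.6] 1574 [99.5 42.5] [53. 59.] 90.0 w@.019 [0.8755 0.3339] @.009 [0.8809 0.3381] @.044 [0.8617 0.3144]
red [443.8  66.1] 734 [443.6  66.2] [44.  17.9] 8.5 w@.019 [ 0.8251 -0.4329] @.009 [ 0.83   -0.4374] @.044 [ 0.8132 -0.4219]
red [440.3  98.1] 362 [440.   98.2] [43.7  8.7] 9.5 w@.019 [ 0.7506 -0.4205] @.009 [ 0.7546 -0.4249] @.044 [ 0.7409 -0.4103]
red [154.3 173.8] 1565 [154.2 173.8] [39.  40.7] 76.0 w@.019 [0.576  0.1951] @.009 [0.578  0.1977] @.044 [0.571  0.1883]
red [396.5 295.5] 581 [396.2 295.4] [51.8 11.8] 16.7 w@.019 [ 0.3305 -0.3083] @.009 [ 0.3297 -0.3114] @.044 [ 0.3322 -0.3011]
blue [127.7   3.5] 67 [127.5   3.5] [7. 9.] 90.0 w@.019 [0.9717 0.2768] @.009 [0.9782 0.2803] @.044 [0.9553 0.2675]
blue [158.7  45.2] 1355 [156.   42.5] [53. 54.] 90.0 w@.019 [0.8765 0.2067] @.009 [0.8819 0.2094] @.044 [0.8566 0.1936]
blue [164.9  24.1] 149 [163.  24.] [ 8. 28.] 90.0 w@.019 [0.9216 0.1931] @.009 [0.9275 0.1957] @.044 [0.9064 0.1825]
blue [441.   88.7] 357 [441.   88.7] [43.8  8.9] 8.3 w@.019 [ 0.7725 -0.4241] @.009 [ 0.7768 -0.4286] @.044 [ 0.7619 -0.413 ]
blue [1
[... 324 characters left out ...]
.5517 0.2949] @.044 [0.5454 0.2814]
orange [272.   34.8] 172 [272.  35.] [14. 14.] 90.0 w@.019 [ 0.8966 -0.0534] @.009 [ 0.9023 -0.0536] @.044 [ 0.8828 -0.0529]
orange [98.4 52.3] 140 [98.7 51. ] [38.7 13.5] 4.1 w@.019 [0.855  0.3342] @.009 [0.8602 0.3384] @.044 [0.839  0.3241]
orange [442.2  79.4] 399 [442.2  79.3] [44.1  9.8] 8.3 w@.019 [ 0.7944 -0.428 ] @.009 [ 0.7989 -0.4325] @.044 [ 0.7829 -0.4167]
orange [389.5 163.4] 281 [390.  163.2] [16.9 23.6] 56.3 w@.019 [ 0.6043 -0.3062] @.009 [ 0.6067 -0.3093] @.044 [ 0.598  -0.2975]
orange [261.  238.4] 364 [261.  238.5] [21. 20.] 90.0 w@.019 [ 0.4417 -0.0337] @.009 [ 0.4422 -0.0337] @.044 [ 0.4407 -0.0337]
[ 0.54659777 -0.02172719  0.        ]
```

View pics/c1.png

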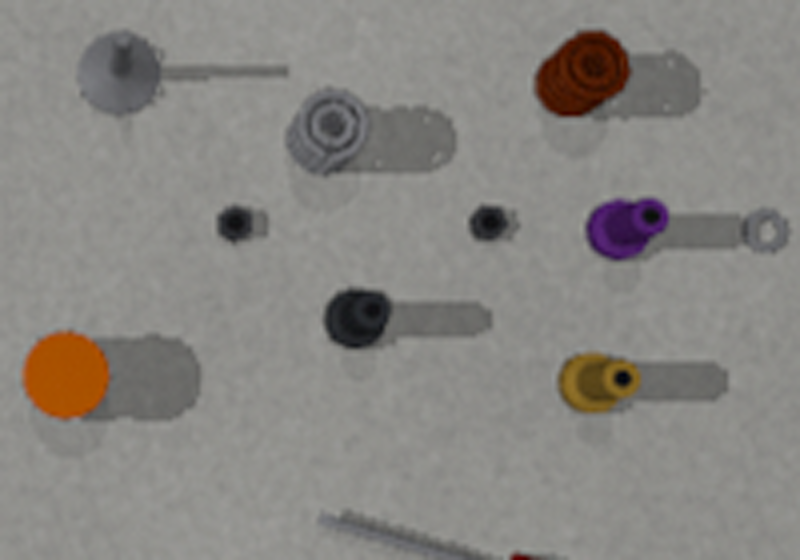

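```bash
python3 - <<'E'
from h import *
c=viewer.calibration('top');cs=viewer.calibration('scene'); im=np.load('pics/scene1.png.npz')['im'].copy()
for n,u,v,z in (('valvetip',122,44,.078),('valvehead',118,73,.004),('spring',333,125,.05),('sprbase',321,137,.001),('rusty',596,65,.05),('steel',375,310,.056),('steelfoot',353,320,.008),('bronze',622,378,.056),('bronzefoot',589,382,.008),('purple',651,215,.056),('tin',66,375,.044),('nut',236,224,.01),('nut2',489,223,.01)):
    p=ray(c,245+(u-1.5)/4,145+(v-1.5)/4,z); q=proj(cs,p); print(n,p.round(4),q.round(1))
    cv2.circle(im,tuple(int(round(x)) for x in q),1,(0,255,0),-1)
cv2.imwrite('pics/s2.png',cv2.resize(im[110:240,160:320,::-1],(800,650)[:2] if 0 else (738,600),interpolation=3))
o=readout.get_obs(); print(Ro.from_quat(o['tool_rot']).as_matrix().round(3))
E
```

```text
valvetip [ 0.6036 -0.0601  0.078 ] [225.2 193.8]
valvehead [ 0.606  -0.0603  0.004 ] [225.6 214.2]
spring [ 0.5692 -0.169   0.05  ] [218.4 168.6]
sprbase [ 0.5724 -0.1702  0.001 ] [218.1 182. ]
rusty [ 0.602  -0.3043  0.05  ] [185.6 142.3]
steel [ 0.4742 -0.1876  0.056 ] [247.3 150.6]
steelfoot [ 0.4731 -0.1847  0.008 ] [248.2 164.2]
bronze [ 0.4419 -0.3089  0.056 ] [236.6 122.1]
bronzefoot [ 0.4421 -0.3073  0.008 ] [237.1 135.6]
purple [ 0.5235 -0.3269  0.056 ] [208.  127.3]
tin [ 0.4407 -0.034   0.044 ] [289.1 186. ]
nut [ 0.5232 -0.1232  0.01  ] [242.9 184.3]
nut2 [ 0.5252 -0.2571  0.01  ] [219.4 154.3]
[[ 0.954  0.3   -0.001]
 [ 0.3   -0.954  0.002]
 [ 0.    -0.002 -1.   ]]
```

View pics/s2.png

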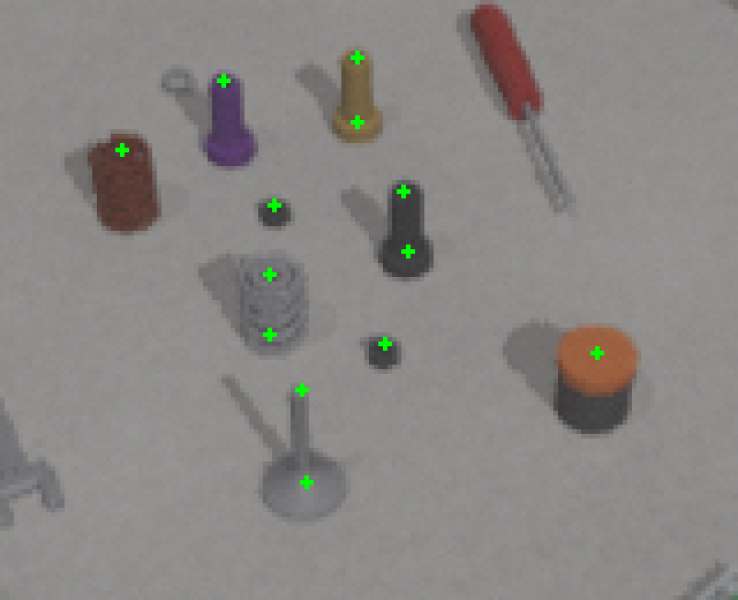

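```bash
cat > go.py <<'E'
import sys; from h import *
o=readout.get_obs(); R=Ro.from_quat(o['tool_rot'])
print('t',o['clock'],'pos',np.round(o['eef_pos'],4),'w',round(float(o['grip_width']),4),'F',np.round(o['ft_force'],1),'zax',R.as_matrix()[:,2].round(4),'yax',R.as_matrix()[:,1].round(3))
if len(sys.argv)>3: print('d_tool mm',(R.inv().apply(np.array([float(x) for x in sys.argv[1:4]])-o['eef_pos'])*1000).round(1))
E
python3 go.py .442 -.308 .15
```

```text
t 0.1 pos [ 0.1499 -0.4765  0.2475] w 0.0853 F [-0.3  0.4 -0.4] zax [-5.0e-04  1.8e-03 -1.0e+00] yax [ 0.3   -0.954 -0.002]
d_tool mm [329.2 -72.8  97.7]
```

```bash
python3 -m crank '.033 -.007 0 0 0 0 -1;.033 -.007 0 0 0 0 -1;.033 -.007 0 0 0 0 -1;.033 -.007 0 0 0 0 -1;.033 -.007 0.01 0 0 0 -1;.033 -.007 0.02 0 0 0 -1;.033 -.007 0.02 0 0 0 -1;.033 -.007 0.02 0 0 0 -1;.033 -.007 0.02 0 0 0 -1;.033 -.007 0.01 0 0 0 -1;0 0 0 0 0 0 -1;0 0 0 0 0 0 -1'; python3 go.py .442 -.308 .15
```

```text
clock: 1.1
eef_pos: [0.4542, -0.3043, 0.1378]
tool_rot: [0.989, 0.148, -0.003, -0.002]
ft_force: [0.2, -0.8, -0.3]
grip_width: 0.0857
t 1.1 pos [ 0.4542 -0.3043  0.1378] w 0.0857 F [ 0.2 -0.8 -0.3] zax [-0.0061  0.0039 -1.    ] yax [ 0.293 -0.956 -0.006]
d_tool mm [-12.8  -0.1 -12.1]
```

```bash
python3 -m crank '-.0125 0 0 0 0 0 -1;0 0 0 0 0 0 -1;0 0 0 0 0 0 -1'; python3 go.py .442 -.308 .034; python3 - <<'E'
from h import *
im,c=snap('wrist','w1.png'); print(c)
for p in ([.442,-.308,.056],[.442,-.308,.01]): print(proj(c,p))
E
```

```text
clock: 1.35
eef_pos: [0.4401, -0.308, 0.1371]
tool_rot: [0.989, 0.148, -0.004, -0.003]
ft_force: [-0.1, -0.6, 0.6]
grip_width: 0.085
t 1.35 pos [ 0.4401 -0.308   0.1371] w 0.085 F [-0.1 -0.6  0.6] zax [-0.0087  0.0052 -0.9999] yax [ 0.293 -0.956 -0.008]
d_tool mm [  2.5   1.3 103.1]
{'fx': 339.0250680152593, 'fy': 339.0250680152593, 'cx': 254.34930245670597, 'cy': 192.81143328051132, 'eye': array([ 0.51788271, -0.28637859,  0.26233654]), 'rotation': array([ 0.79408734, -0.58565238, -0.09958393,  0.12852874])}
[254.21171101 205.90629275]
[254.68342384 184.82146976]
```

View pics/w1.png

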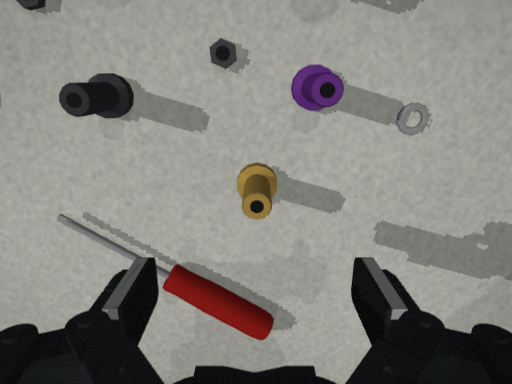

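The bronze hole is at (257,206), against a prediction of (254,206), so the estimate holds. Descending.

```bash
python3 -m crank '.0025 .001 .02 0 0 0 -1;0 0 .02 0 0 0 -1;0 0 .02 0 0 0 -1;0 0 .02 0 0 0 -1;0 0 0 0 0 0 -1;0 0 0 0 0 0 -1'; python3 go.py .442 -.308 .034
```

```text
clock: 1.9
eef_pos: [0.441, -0.3156, 0.0615]
tool_rot: [0.99, 0.142, 0.001, 0.002]
ft_force: [0.2, 0.0, 1.2]
grip_width: 0.0854
t 1.9 pos [ 0.441  -0.3156  0.0615] w 0.0854 F [0.2 0.  1.2] zax [ 0.0021 -0.003  -1.    ] yax [ 0.282 -0.959  0.003]
d_tool mm [ 3.  -7.2 27.4]
```

```bash
python3 -m crank '.003 -.007 0.005 0 0 0 -1;0 0 .01 0 0 0 -1;0 0 .01 0 0 0 -1;0 0 0 0 0 0 -1;0 0 0 0 0 0 -1'; python3 go.py .442 -.308 .034
```

```text
clock: 2.32
eef_pos: [0.4439, -0.3101, 0.039]
tool_rot: [0.99, 0.141, 0.004, 0.004]
ft_force: [-0.4, 1.1, -0.1]
grip_width: 0.0855
t 2.3167 pos [ 0.4439 -0.3101  0.039 ] w 0.0855 F [-0.4  1.1 -0.1] zax [ 0.0086 -0.0075 -0.9999] yax [ 0.28 -0.96  0.01]
d_tool mm [-1.2 -2.6  5. ]
```

```bash
python3 -m crank '-.001 -.0025 0.005 0 0 0 -1;0 0 0 0 0 0 -1;0 0 0 0 0 0 1;0 0 0 0 0 0 1;0 0 0 0 0 0 1;0 0 0 0 0 0 1;0 0 0 0 0 0 1;0 0 0 0 0 0 1;0 0 0 0 0 0 1;0 0 0 0 0 0 1;0 0 0 0 0 0 1;0 0 0 0 0 0 1'; python3 go.py .442 -.308 .14
```

```text
clock: 3.32
eef_pos: [0.4432, -0.3082, 0.0348]
tool_rot: [0.99, 0.141, 0.005, 0.005]
ft_force: [-0.2, 0.4, 1.0]
grip_width: 0.0179
t 3.3167 pos [ 0.4432 -0.3082  0.0348] w 0.0179 F [-0.2  0.4  1. ] zax [ 0.0105 -0.0087 -0.9999] yax [ 0.28  -0.96   0.011]
d_tool mm [  -0.3    0.7 -105.2]
```

```bash
python3 -m crank '0 0 -.02 0 0 0 1;0 0 -.035 0 0 0 1;0 0 -.035 0 0 0 1;0 0 -.03 0 0 0 1;0 0 0 0 0 0 1;0 0 0 0 0 0 1'; python3 go.py .4805 .169 .15
```

```text
clock: 3.82
eef_pos: [0.4395, -0.3056, 0.1565]
tool_rot: [0.99, 0.141, 0.001, 0.002]
ft_force: [-0.1, 1.3, -2.2]
grip_width: 0.0182
t 3.8167 pos [ 0.4395 -0.3056  0.1565] w 0.0182 F [-0.1  1.3 -2.2] zax [ 0.0032 -0.0038 -1.    ] yax [ 0.28  -0.96   0.005]
d_tool mm [ 172.2 -444.2    4.8]
```

```bash
python3 -m crank '.011 -.028 0 0 0 0 1;.011 -.028 0 0 0 0 1;.011 -.028 0 0 0 0 1;.011 -.028 0 0 0 0 1;.011 -.028 0 0 0 0 1;.011 -.028 0 0 0 0 1;.011 -.028 0 0 0 0 1;.011 -.028 0 0 0 0 1;.011 -.028 0 0 0 0 1;.011 -.028 0 0 0 0 1;.011 -.028 0 0 0 0 1;.011 -.028 0 0 0 0 1;.011 -.028 0 0 0 0 1;.011 -.028 0 0 0 0 1;.011 -.028 0 0 0 0 1;.005 -.012 0 0 0 0 1;0 0 0 0 0 0 1;0 0 0 0 0 0 1'; python3 go.py .4805 .169 .10
```

```text
clock: 5.32
eef_pos: [0.4786, 0.156, 0.1312]
tool_rot: [0.988, 0.153, -0.015, -0.006]
ft_force: [0.1, -0.4, -0.8]
grip_width: 0.0178
t 5.3167 pos [0.4786 0.156  0.1312] w 0.0178 F [ 0.1 -0.4 -0.8] zax [-0.0315  0.0066 -0.9995] yax [ 0.302 -0.953 -0.016]
d_tool mm [  6.6 -11.3  31.2]
```

```bash
cat >> go.py <<'E'
z=R.as_matrix()[:,2]; ax=np.cross(z,[0,0,-1]); print('rot_tool',R.inv().apply(ax).round(3))
E
python3 -m crank '.0065 -.011 .02 0 0 0 1;0 0 0 0 0 0 1;0 0 0 0 0 0 1'; python3 go.py .4805 .169 .043
```

```text
clock: 5.57
eef_pos: [0.4816, 0.1595, 0.1101]
tool_rot: [0.988, 0.154, -0.017, -0.007]
ft_force: [1.1, 0.2, -1.4]
grip_width: 0.0179
t 5.5667 pos [0.4816 0.1595 0.1101] w 0.0179 F [ 1.1  0.2 -1.4] zax [-0.0354  0.0084 -0.9993] yax [ 0.305 -0.952 -0.019]
d_tool mm [ 4.  -8.2 67.2]
rot_tool [-0.019  0.031 -0.   ]
```

```bash
python3 -m crank '.003 -.008 .01 -.019 .031 0 1;0 0 .01 0 0 0 1;0 0 0.01 0 0 0 1;0 0 0 0 0 0 1;0 0 0 0 0 0 1'; python3 go.py .4805 .169 .043
```

```text
clock: 5.98
eef_pos: [0.4833, 0.1558, 0.0812]
tool_rot: [0.988, 0.155, -0.001, -0.002]
ft_force: [0.1, 0.2, 0.0]
grip_width: 0.018
t 5.9833 pos [0.4833 0.1558 0.0812] w 0.018 F [0.1 0.2 0. ] zax [-0.0022  0.0027 -1.    ] yax [ 0.306 -0.952 -0.003]
d_tool mm [  1.4 -13.3  38.2]
rot_tool [-0.003  0.001  0.   ]
```

```bash
python3 -m crank '.001 -.013 .0 0 0 0 1;0 0 0 0 0 0 1;0 0 0 0 0 0 1'; python3 go.py .4805 .169 .043;  python3 -m crank '0 0 .01 0 0 0 1;0 0 0.01 0 0 0 1;0 0 0 0 0 0 1'; python3 go.py .4805 .169 .043
```

```text
clock: 6.23
eef_pos: [0.4829, 0.1618, 0.0827]
tool_rot: [0.987, 0.159, -0.001, -0.004]
ft_force: [0.4, 0.2, -0.1]
grip_width: 0.0179
t 6.2333 pos [0.4829 0.1618 0.0827] w 0.0179 F [ 0.4  0.2 -0.1] zax [-0.0035  0.0085 -1.    ] yax [ 0.314 -0.949 -0.009]
d_tool mm [-0.  -7.3 39.8]
rot_tool [-0.009  0.001  0.   ]
clock: 6.48
eef_pos: [0.4844, 0.1627, 0.0627]
tool_rot: [0.987, 0.159, 0.001, -0.005]
ft_force: [0.0, 0.7, -1.8]
grip_width: 0.0183
t 6.4833 pos [0.4844 0.1627 0.0627] w 0.0183 F [ 0.   0.7 -1.8] zax [ 4.0e-04  9.8e-03 -1.0e+00] yax [ 0.314 -0.949 -0.009]
d_tool mm [-1.8 -7.1 19.7]
rot_tool [-0.009 -0.003 -0.   ]
```

```bash
python3 -m crank '-.001 -.012 .0 -.009 -.003 0 1;0 0 0 0 0 0 1;0 0 .012 0 0 0 1;0 0 0 0 0 0 1;0 0 0 0 0 0 1'; python3 go.py .4805 .169 .043
```

```text
clock: 6.9
eef_pos: [0.481, 0.1674, 0.0494]
tool_rot: [0.986, 0.165, -0.002, -0.003]
ft_force: [1.6, 0.7, -1.0]
grip_width: 0.0179
t 6.9 pos [0.481  0.1674 0.0494] w 0.0179 F [ 1.6  0.7 -1. ] zax [-0.0041  0.0047 -1.    ] yax [ 0.326 -0.945 -0.006]
d_tool mm [ 0.  -1.6  6.4]
rot_tool [-0.006  0.002 -0.   ]
```

```bash
python3 -m crank '0 -.002 .004 0 0 0 1;0 0 0 0 0 0 1;0 0 .002 0 0 0 1;0 0 0 0 0 0 1'; python3 go.py .4805 .169 .043
```

```text
clock: 7.23
eef_pos: [0.4812, 0.1689, 0.0442]
tool_rot: [0.986, 0.166, -0.001, -0.003]
ft_force: [0.3, 0.4, -0.6]
grip_width: 0.0182
t 7.2333 pos [0.4812 0.1689 0.0442] w 0.0182 F [ 0.3  0.4 -0.6] zax [-0.0029  0.006  -1.    ] yax [ 0.328 -0.945 -0.007]
d_tool mm [-0.7 -0.4  1.2]
rot_tool [-0.007  0.001 -0.   ]
```

Within a millimetre of the floor: release and rise.

```bash
python3 -m crank '0 0 .001 0 0 0 1;0 0 0 0 0 0 0;0 0 0 0 0 0 0;0 0 0 0 0 0 0;0 0 0 0 0 0 0;0 0 0 0 0 0 0;0 0 -.02 0 0 0 0;0 0 -.03 0 0 0 0;0 0 -.03 0 0 0 0;0 0 -.03 0 0 0 -1;0 0 0 0 0 0 -1;0 0 0 0 0 0 -1'; python3 go.py .441 -.034 .15; python3 - <<'E'
from h import *
im,c=snap('wrist','w2.png'); print(proj(c,[.4805,.169,.065]),proj(c,[.4805,.169,.009]))
E
```

```text
clock: 8.23
eef_pos: [0.4805, 0.1675, 0.1571]
tool_rot: [0.986, 0.166, -0.003, -0.003]
ft_force: [-0.6, 0.9, -1.2]
grip_width: 0.0771
t 8.2333 pos [0.4805 0.1675 0.1571] w 0.0771 F [-0.6  0.9 -1.2] zax [-0.0061  0.0048 -1.    ] yax [ 0.328 -0.945 -0.007]
d_tool mm [-103.3  177.5    6.4]
rot_tool [-0.007  0.004  0.   ]
[251.43254788 202.22199215] [252.41450428 179.2498895 ]
```

View pics/w2.png

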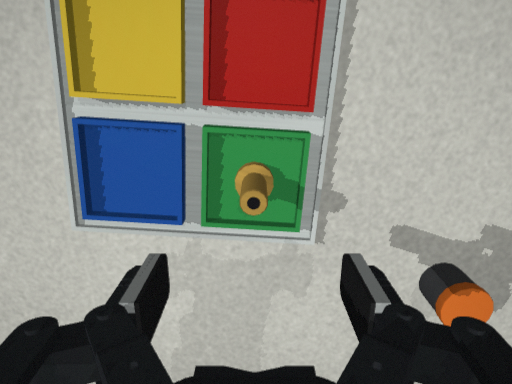

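Bronze is upright and centred in green: hole at (254,203), dish centre about (255,180). Next is the tin.

```bash
python3 -m crank '-.013 .023 0 0 0 0 -1;-.013 .023 0 0 0 0 -1;-.013 .023 0 0 0 0 -1;-.013 .023 0 0 0 0 -1;-.013 .023 0 0 0 0 -1;-.013 .023 0 0 0 0 -1;-.013 .023 0 0 0 0 -1;0 0 0 0 0 0 -1;0 0 0 0 0 0 -1'; python3 go.py .441 -.034 .10
```

```text
clock: 9.03
eef_pos: [0.4416, -0.0203, 0.1463]
tool_rot: [0.986, 0.168, -0.009, -0.004]
ft_force: [0.1, -0.6, -0.3]
grip_width: 0.0854
t 9.0333 pos [ 0.4416 -0.0203  0.1463] w 0.0854 F [ 0.1 -0.6 -0.3] zax [-0.019   0.0054 -0.9998] yax [ 0.332 -0.943 -0.011]
d_tool mm [-4.3 13.3 46.3]
rot_tool [-0.011  0.016 -0.   ]
```

```bash
python3 -m crank '-.004 .013 0.02 -.011 .016 0 -1;0 0 .02 0 0 0 -1;0 0 0 0 0 0 -1;0 0 0 0 0 0 -1'; python3 go.py .441 -.034 .03;python3 - <<'E'
from h import *
im,c=snap('wrist','w3.png')
for ce,s,r in blobs(im,6,18,120,60,300): print(ce,s,ray(c,*ce,.044),proj(c,[.441,-.034,.044]))
E
```

```text
clock: 9.37
eef_pos: [0.4415, -0.0324, 0.1035]
tool_rot: [0.986, 0.169, -0.001, -0.001]
ft_force: [-0.1, -0.1, 0.9]
grip_width: 0.0855
t 9.3667 pos [ 0.4415 -0.0324  0.1035] w 0.0855 F [-0.1 -0.1  0.9] zax [-0.0015  0.0014 -1.    ] yax [ 0.333 -0.943 -0.002]
d_tool mm [-0.9  1.4 73.5]
rot_tool [-0.002  0.001 -0.   ]
[255.6 220.1] [219, 184, 74, 73, 4133] [ 0.44345672 -0.03370666  0.044     ] [254.68059175 223.85535621]
```

```bash
python3 -m crank '0 .0015 0.018 0 0 0 -1;0 0 .018 0 0 0 -1;0 0 .018 0 0 0 -1;0 0 0 0 0 0 -1;0 0 0 0 0 0 -1'; python3 go.py .442 -.034 .03
```

```text
clock: 9.83
eef_pos: [0.4469, -0.0304, 0.0525]
tool_rot: [0.985, 0.172, 0.003, -0.0]
ft_force: [0.6, 0.6, 0.6]
grip_width: 0.0853
t 9.8333 pos [ 0.4469 -0.0304  0.0525] w 0.0853 F [0.6 0.6 0.6] zax [ 0.0062  0.0017 -1.    ] yax [ 0.339 -0.941  0.   ]
d_tool mm [-6.   1.7 22.5]
rot_tool [ 0.    -0.006  0.   ]
```

```bash
python3 -m crank '-.007 .002 0.01 0 -.006 0 -1;0 0 .010 0 0 0 -1;0 0 0 0 0 0 -1;0 0 0 0 0 0 -1'; python3 go.py .442 -.034 .03
```

```text
clock: 10.17
eef_pos: [0.4435, -0.0345, 0.0352]
tool_rot: [0.985, 0.173, 0.003, 0.001]
ft_force: [-0.2, -0.4, 0.7]
grip_width: 0.0855
t 10.1667 pos [ 0.4435 -0.0345  0.0352] w 0.0855 F [-0.2 -0.4  0.7] zax [ 0.0059 -0.0014 -1.    ] yax [ 0.341 -0.94   0.003]
d_tool mm [-1.2 -1.   5.1]
rot_tool [ 0.003 -0.005  0.   ]
```

```bash
python3 -m crank '-.001 -.001 0.005 0.003 -.005 0 -1;0 0 0 0 0 0 -1;0 0 0 0 0 0 1;0 0 0 0 0 0 1;0 0 0 0 0 0 1;0 0 0 0 0 0 1;0 0 0 0 0 0 1;0 0 0 0 0 0 1;0 0 0 0 0 0 1;0 0 0 0 0 0 1'; python3 go.py; python3 -m crank '0 0 -.02 0 0 0 1;0 0 -.035 0 0 0 1;0 0 -.035 0 0 0 1;0 0 -.03 0 0 0 1;0 0 0 0 0 0 1;0 0 0 0 0 0 1'; python3 go.py .550 .2915 .15
```

```text
clock: 11.0
eef_pos: [0.4438, -0.0341, 0.0326]
tool_rot: [0.985, 0.173, 0.002, 0.001]
ft_force: [-0.3, -0.7, -1.6]
grip_width: 0.0426
t 11.0 pos [ 0.4438 -0.0341  0.0326] w 0.0426 F [-0.3 -0.7 -1.6] zax [ 3.9e-03 -4.0e-04 -1.0e+00] yax [ 0.341 -0.94   0.002]
rot_tool [ 0.002 -0.004  0.   ]
clock: 11.5
eef_pos: [0.4403, -0.0339, 0.155]
tool_rot: [0.985, 0.173, -0.002, -0.0]
ft_force: [-0.3, -0.5, -0.1]
grip_width: 0.0425
t 11.5 pos [ 0.4403 -0.0339  0.155 ] w 0.0425 F [-0.3 -0.5 -0.1] zax [-0.0047  0.     -1.    ] yax [ 0.341 -0.94  -0.002]
d_tool mm [ 214.1 -268.5    4.5]
rot_tool [-0.002  0.004 -0.   ]
```

```bash
python3 -m crank '.018 -.023 -.001 0 0 0 1;.018 -.023 -.001 0 0 0 1;.018 -.023 -.001 0 0 0 1;.018 -.023 -.001 0 0 0 1;.018 -.023 -.001 0 0 0 1;.018 -.023 -.001 0 0 0 1;.018 -.023 -.001 0 0 0 1;.018 -.023 -.001 0 0 0 1;.018 -.023 -.001 0 0 0 1;.018 -.023 -.001 0 0 0 1;.018 -.023 -.001 0 0 0 1;0 0 0 0 0 0 1;0 0 0 0 0 0 1'; python3 go.py .550 .2915 .09
```

```text
clock: 12.58
eef_pos: [0.5485, 0.2474, 0.1438]
tool_rot: [0.979, 0.203, -0.019, -0.013]
ft_force: [-0.3, 0.1, -1.0]
grip_width: 0.0423
t 12.5833 pos [0.5485 0.2474 0.1438] w 0.0423 F [-0.3  0.1 -1. ] zax [-0.0432  0.0175 -0.9989] yax [ 0.396 -0.917 -0.033]
d_tool mm [ 20.6 -38.1  54.5]
rot_tool [-0.033  0.033 -0.   ]
```

```bash
python3 -m crank '.020 -.038 .0 -.033 .033 0.1 1;0 0 0 0 0 0 1;0 0 0.0 0 0 0 1;0 0 0 0 0 0 1'; python3 go.py .550 .2915 .08
```

```text
clock: 12.92
eef_pos: [0.5684, 0.2419, 0.1394]
tool_rot: [0.981, 0.192, -0.008, -0.016]
ft_force: [-0.4, 0.5, 0.4]
grip_width: 0.0429
t 12.9167 pos [0.5684 0.2419 0.1394] w 0.0429 F [-0.4  0.5  0.4] zax [-0.0218  0.0292 -0.9993] yax [ 0.377 -0.926 -0.035]
d_tool mm [  2.3 -50.7  61.2]
rot_tool [-0.035  0.009 -0.   ]
```

```bash
python3 -c "
from h import *; o=readout.get_obs(); print(o['joint_pos'].round(3) if hasattr(o['joint_pos'],'round') else o['joint_pos'],o['joint_vel'])"; python3 -m crank '0 -.03 .0 0 0 0 1;0 0 0 0 0 0 1'; python3 go.py .550 .2915 .08; python3 -c "
from h import *; o=readout.get_obs(); print(np.round(o['joint_pos'],3))"
```

```text
[0.386 0.541 0.165 1.204 0.035 3.141] [-1.13373725e-02 -2.17774578e-03 -2.22907850e-02  1.66087255e-03
  2.60837466e-03 -6.47433612e-05]
clock: 13.08
eef_pos: [0.5614, 0.2568, 0.1401]
tool_rot: [0.979, 0.202, -0.01, -0.022]
ft_force: [0.2, 0.4, -1.3]
grip_width: 0.0424
t 13.0833 pos [0.5614 0.2568 0.1401] w 0.0424 F [ 0.2  0.4 -1.3] zax [-0.0286  0.0389 -0.9988] yax [ 0.396 -0.917 -0.047]
d_tool mm [  4.  -33.5  61.7]
rot_tool [-0.047  0.011 -0.   ]
[0.407 0.541 0.167 1.207 0.047 3.141]
```

Joint 6 sits at its limit (3.141), which explains the shortfalls. I'll yaw the tool about −0.85 rad, which also puts the jaws on the tray diagonal.

```bash
python3 -m crank '0 0 0 -.047 .011 -.1 1;0 0 0 0 0 -.12 1;0 0 0 0 0 -.12 1;0 0 0 0 0 -.12 1;0 0 0 0 0 -.12 1;0 0 0 0 0 -.12 1;0 0 0 0 0 -.12 1;0 0 0 0 0 0 1;0 0 0 0 0 0 1'; python3 go.py .550 .2915 .08;  python3 -c "
from h import *; o=readout.get_obs(); print(np.round(o['joint_pos'],3))"
```

```text
clock: 13.83
eef_pos: [0.5578, 0.2588, 0.1424]
tool_rot: [0.808, 0.589, 0.002, 0.001]
ft_force: [-0.9, 0.1, -1.0]
grip_width: 0.0423
t 13.8333 pos [0.5578 0.2588 0.1424] w 0.0423 F [-0.9  0.1 -1. ] zax [ 4.e-03  9.e-04 -1.e+00] yax [ 0.952 -0.306  0.004]
d_tool mm [ 28.6 -17.7  62.4]
rot_tool [ 0.004 -0.002  0.   ]
[ 4.350e-01  5.240e-01  1.450e-01  1.187e+00 -1.000e-03  2.317e+00]
```

```bash
python3 -m crank '.0285 -.0175 .015 0 0 0 1;0 0 0.015 0 0 0 1;0 0 .015 0 0 0 1;0 0 0 0 0 0 1;0 0 0 0 0 0 1'; python3 go.py .550 .2915 .0416
```

```text
clock: 14.25
eef_pos: [0.5508, 0.2935, 0.0988]
tool_rot: [0.812, 0.583, 0.005, 0.001]
ft_force: [0.3, 0.3, -0.6]
grip_width: 0.042
t 14.25 pos [0.5508 0.2935 0.0988] w 0.042 F [ 0.3  0.3 -0.6] zax [ 0.0088  0.0034 -1.    ] yax [ 0.948 -0.319  0.007]
d_tool mm [-2.5 -0.5 57.2]
rot_tool [ 0.007 -0.006 -0.   ]
```

```bash
python3 -m crank '-.002 0 .015 .007 -.006 0 1;0 0 0.015 0 0 0 1;0 0 .015 0 0 0 1;0 0 0 0 0 0 1;0 0 0 0 0 0 1'; python3 go.py .550 .2915 .0416
```

```text
clock: 14.67
eef_pos: [0.5525, 0.291, 0.0541]
tool_rot: [0.814, 0.581, 0.002, 0.0]
ft_force: [1.0, 0.6, -1.3]
grip_width: 0.0417
t 14.6667 pos [0.5525 0.291  0.0541] w 0.0417 F [ 1.   0.6 -1.3] zax [ 0.0036  0.0014 -1.    ] yax [ 0.946 -0.325  0.003]
d_tool mm [-0.4 -2.5 12.5]
rot_tool [ 0.003 -0.002  0.   ]
```

```bash
python3 -m crank '0 -.0025 .006 0 0 0 1;0 0 0.005 0 0 0 1;0 0 0 0 0 0 1;0 0 0 0 0 0 1'; python3 go.py .550 .2915 .0416
```

```text
clock: 15.0
eef_pos: [0.5514, 0.2918, 0.0443]
tool_rot: [0.815, 0.58, 0.003, 0.001]
ft_force: [0.4, 0.0, -0.8]
grip_width: 0.0419
t 15.0 pos [0.5514 0.2918 0.0443] w 0.0419 F [ 0.4  0.  -0.8] zax [ 0.0061  0.0027 -1.    ] yax [ 0.945 -0.327  0.005]
d_tool mm [-0.8 -1.2  2.7]
rot_tool [ 0.005 -0.005  0.   ]
```

```bash
python3 -m crank '0 -.001 .0025 0 0 0 1;0 0 0.0005 0 0 0 1;0 0 0 0 0 0 1'; python3 go.py .550 .2915 .0416; python3 -m crank '0 0 0 0 0 0 -.4;0 0 0 0 0 0 -.4;0 0 0 0 0 0 -.4;0 0 0 0 0 0 -.4;0 0 0 0 0 0 -.4;0 0 -.02 0 0 0 -.4;0 0 -.03 0 0 0 -1;0 0 -.03 0 0 0 -1;0 0 -.03 0 0 0 -1;0 0 0 0 0 0 -1;0 0 0 0 0 0 -1'; python3 go.py .605 -.06 .16; python3 - <<'E'
from h import *
im,c=snap('wrist','w4.png'); print(proj(c,[.55,.2915,.053]))
for ce,s,r in blobs(im,6,18,120,60,300): print(ce,s,ray(c,*ce,.053))
E
```

```text
clock: 15.25
eef_pos: [0.5511, 0.2926, 0.0423]
tool_rot: [0.815, 0.58, 0.004, 0.001]
ft_force: [-1.2, -0.1, -1.4]
grip_width: 0.0422
t 15.25 pos [0.5511 0.2926 0.0423] w 0.0422 F [-1.2 -0.1 -1.4] zax [ 0.0081  0.0037 -1.    ] yax [ 0.945 -0.327  0.006]
d_tool mm [-1.4 -0.7  0.7]
rot_tool [ 0.006 -0.006 -0.   ]
clock: 16.17
eef_pos: [0.5493, 0.2918, 0.1562]
tool_rot: [0.815, 0.58, 0.003, 0.001]
ft_force: [-0.8, 0.3, -0.5]
grip_width: 0.0851
t 16.1667 pos [0.5493 0.2918 0.1562] w 0.0851 F [-0.8  0.3 -0.5] zax [ 0.0056  0.0024 -1.    ] yax [ 0.945 -0.327  0.005]
d_tool mm [-314.3  167.7   -4.4]
rot_tool [ 0.005 -0.004  0.   ]
[254.66278861 198.09593269]
[255.8 197.4] [226, 167, 61, 61, 2908] [0.55093932 0.2917308  0.053     ]
```

View pics/w4.png

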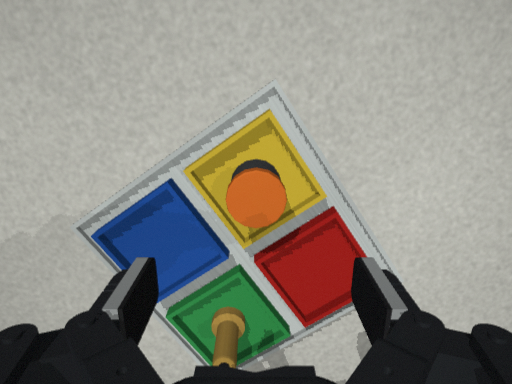

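The tin stands upright in yellow, with its lid centre measured at (.551,.292). Next is the valve.

```bash
python3 -m crank '-.028 .015 -.001 0 0 0 -1;-.028 .015 -.001 0 0 0 -1;-.028 .015 -.001 0 0 0 -1;-.028 .015 -.001 0 0 0 -1;-.028 .015 -.001 0 0 0 -1;-.028 .015 -.001 0 0 0 -1;-.028 .015 -.001 0 0 0 -1;-.028 .015 -.001 0 0 0 -1;-.028 .015 -.001 0 0 0 -1;-.028 .015 -.001 0 0 0 -1;0 0 0 0 0 0 -1;0 0 0 0 0 0 -1'; python3 go.py .605 -.06 .15
```

```text
clock: 17.22
eef_pos: [0.5959, -0.0339, 0.1495]
tool_rot: [0.813, 0.583, -0.005, -0.005]
ft_force: [0.6, 0.1, -0.3]
grip_width: 0.0858
t 17.2167 pos [ 0.5959 -0.0339  0.1495] w 0.0858 F [ 0.6  0.1 -0.3] zax [-0.0139  0.0019 -0.9999] yax [ 0.947 -0.321 -0.014]
d_tool mm [-21.8  17.   -0.6]
rot_tool [-0.014  0.003 -0.   ]
```

```bash
python3 -m crank '-.022 .017 0 -.014 .003 0 -1;0 0 0 0 0 0 -1;0 0 0 0 0 0 -1'; python3 go.py .605 -.06 .043; python3 - <<'E'
from h import *
im,c=snap('wrist','w5.png')
for p in ([.605,-.06,.078],[.605,-.06,.021],[.605,-.06,.0]): print(proj(c,p))
E
```

```text
clock: 17.47
eef_pos: [0.6034, -0.0598, 0.1457]
tool_rot: [0.813, 0.583, -0.002, -0.002]
ft_force: [0.0, 0.7, -0.4]
grip_width: 0.0853
t 17.4667 pos [ 0.6034 -0.0598  0.1457] w 0.0853 F [ 0.   0.7 -0.4] zax [-0.0052  0.0014 -1.    ] yax [ 0.947 -0.321 -0.005]
d_tool mm [  0.4   2.2 102.7]
rot_tool [-0.005  0.     0.   ]
[257.50968112 215.72918658]
[257.26542957 187.85402308]
[257.1990283  180.27598982]
```

View pics/w5.png

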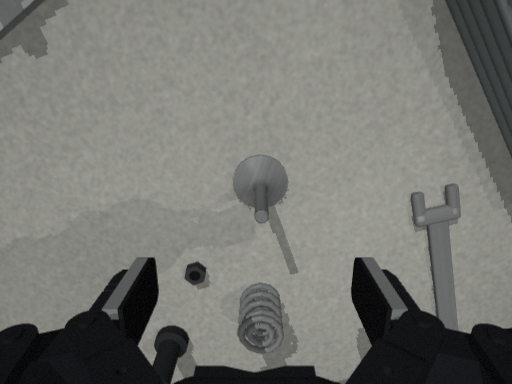

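Stem tip at (261,215) against a prediction of (257.5,216). That puts the valve about 2 mm further out, at (.607,-.060).

```bash
python3 -m crank '0 .004 .02 -.005 0 0 -1;0 0 .02 0 0 0 -1;0 0 .02 0 0 0 -1;0 0 .02 0 0 0 -1;0 0 0 0 0 0 -1;0 0 0 0 0 0 -1'; python3 go.py .607 -.06 .043
```

```text
clock: 18.02
eef_pos: [0.6069, -0.0533, 0.0632]
tool_rot: [0.81, 0.587, 0.0, -0.0]
ft_force: [0.6, -0.7, 0.5]
grip_width: 0.0856
t 18.0167 pos [ 0.6069 -0.0533  0.0632] w 0.0856 F [ 0.6 -0.7  0.5] zax [ 1.e-04  1.e-04 -1.e+00] yax [ 0.95  -0.312  0.   ]
d_tool mm [-6.3  2.2 20.2]
rot_tool [ 0. -0. -0.]
```

```bash
python3 -m crank '-.006 .002 .01 0 0 0 -1;0 0 .008 0 0 0 -1;0 0 0 0 0 0 -1;0 0 0 0 0 0 -1'; python3 go.py .607 -.06 .043
```

```text
clock: 18.35
eef_pos: [0.6084, -0.0583, 0.0464]
tool_rot: [0.809, 0.588, 0.001, 0.001]
ft_force: [-0.4, 0.6, 0.8]
grip_width: 0.0852
t 18.35 pos [ 0.6084 -0.0583  0.0464] w 0.0852 F [-0.4  0.6  0.8] zax [ 3.6e-03 -1.0e-04 -1.0e+00] yax [ 0.951 -0.309  0.003]
d_tool mm [-2.  -0.9  3.4]
rot_tool [ 0.003 -0.001 -0.   ]
```

```bash
python3 -m crank '-.002 -.001 .003 .003 0 0 -1;0 0 0 0 0 0 -1;0 0 0 0 0 0 1;0 0 0 0 0 0 1;0 0 0 0 0 0 1;0 0 0 0 0 0 1;0 0 0 0 0 0 1;0 0 0 0 0 0 1;0 0 0 0 0 0 1;0 0 0 0 0 0 1;0 0 0 0 0 0 1;0 0 0 0 0 0 1'; python3 go.py;python3 -m crank '0 0 -.02 0 0 0 1;0 0 -.035 0 0 0 1;0 0 -.035 0 0 0 1;0 0 -.03 0 0 0 1;0 0 0 0 0 0 1;0 0 0 0 0 0 1'; python3 go.py .576 .195 .16
```

```text
clock: 19.35
eef_pos: [0.6085, -0.0608, 0.0459]
tool_rot: [0.809, 0.588, 0.002, 0.001]
ft_force: [0.6, -0.2, 0.1]
grip_width: 0.0068
t 19.35 pos [ 0.6085 -0.0608  0.0459] w 0.0068 F [ 0.6 -0.2  0.1] zax [ 5.2e-03  4.0e-04 -1.0e+00] yax [ 0.951 -0.31   0.005]
rot_tool [ 0.005 -0.002  0.   ]
clock: 19.85
eef_pos: [0.605, -0.0605, 0.167]
tool_rot: [0.809, 0.588, -0.001, -0.002]
ft_force: [0.4, -0.7, -0.7]
grip_width: 0.0065
t 19.85 pos [ 0.605  -0.0605  0.167 ] w 0.0065 F [ 0.4 -0.7 -0.7] zax [-0.0043  0.0014 -1.    ] yax [ 0.951 -0.309 -0.005]
d_tool mm [ 233.9 -106.6    7.4]
rot_tool [-0.005 -0.     0.   ]
```

```bash
python3 -m crank '.026 -.012 -.001 0 0 0 1;.026 -.012 -.001 0 0 0 1;.026 -.012 -.001 0 0 0 1;.026 -.012 -.001 0 0 0 1;.026 -.012 -.001 0 0 0 1;.026 -.012 -.001 0 0 0 1;.026 -.012 -.001 0 0 0 1;.026 -.012 -.001 0 0 0 1;0 0 0 0 0 0 1;0 0 0 0 0 0 1'; python3 go.py .576 .195 .12
```

```text
clock: 20.68
eef_pos: [0.5737, 0.1741, 0.164]
tool_rot: [0.811, 0.585, -0.008, -0.004]
ft_force: [-0.7, -0.5, -0.6]
grip_width: 0.0066
t 20.6833 pos [0.5737 0.1741 0.164 ] w 0.0066 F [-0.7 -0.5 -0.6] zax [-0.017  -0.0024 -0.9999] yax [ 0.949 -0.315 -0.015]
d_tool mm [20.9 -3.7 43.9]
rot_tool [-0.015  0.008  0.   ]
```

```bash
python3 -m crank '.02 -.004 .015 -.015 .008 0 1;0 0 .015 0 0 0 1;0 0 .015 0 0 0 1;0 0 .015 0 0 0 1;0 0 0 0 0 0 1;0 0 0 0 0 0 1'; python3 go.py .576 .195 .0549
```

```text
clock: 21.18
eef_pos: [0.5742, 0.1915, 0.0971]
tool_rot: [0.811, 0.584, -0.003, -0.001]
ft_force: [0.5, -0.5, -0.8]
grip_width: 0.0067
t 21.1833 pos [0.5742 0.1915 0.0971] w 0.0067 F [ 0.5 -0.5 -0.8] zax [-0.0054 -0.0023 -1.    ] yax [ 0.948 -0.317 -0.004]
d_tool mm [ 4.   0.8 42.2]
rot_tool [-0.004  0.004 -0.   ]
```

```bash
python3 -m crank '.004 .001 .012 -.004 .004 0 1;0 0 .012 0 0 0 1;0 0 .012 0 0 0 1;0 0 0 0 0 0 1;0 0 0 0 0 0 1'; python3 go.py .576 .195 .0549
```

```text
clock: 21.6
eef_pos: [0.5781, 0.192, 0.0615]
tool_rot: [0.813, 0.583, 0.001, 0.0]
ft_force: [0.3, 0.3, -0.2]
grip_width: 0.0067
t 21.6 pos [0.5781 0.192  0.0615] w 0.0067 F [ 0.3  0.3 -0.2] zax [ 1.5e-03  2.0e-04 -1.0e+00] yax [ 0.947 -0.321  0.001]
d_tool mm [ 2.2 -2.9  6.6]
rot_tool [ 0.001 -0.001  0.   ]
```

```bash
python3 -m crank '.002 -.003 .004 0 0 0 1;0 0 0 0 0 0 1;0 0 .002 0 0 0 1;0 0 0 0 0 0 1;0 0 .001 0 0 0 1;0 0 0 0 0 0 1'; python3 go.py .576 .195 .0549; python3 -m crank '0 0 0 0 0 0 .3;0 0 0 0 0 0 .3;0 0 0 0 0 0 0.3;0 0 0 0 0 0 0.3;0 0 -.02 0 0 0 .3;0 0 -.03 0 0 0 .3;0 0 -.03 0 0 0 -1;0 0 -.03 0 0 0 -1;0 0 0 0 0 0 -1;0 0 0 0 0 0 -1'; python3 go.py .571 -.169 .16; python3 - <<'E'
from h import *
im,c=snap('wrist','w6.png'); print(proj(c,[.576,.195,.087]),proj(c,[.576,.195,.009]))
E
```

```text
clock: 22.1
eef_pos: [0.5775, 0.1951, 0.0572]
tool_rot: [0.813, 0.582, 0.003, 0.001]
ft_force: [-0.2, -0.2, -0.2]
grip_width: 0.0065
t 22.1 pos [0.5775 0.1951 0.0572] w 0.0065 F [-0.2 -0.2 -0.2] zax [ 0.006   0.0015 -1.    ] yax [ 0.947 -0.322  0.005]
d_tool mm [-0.6 -1.4  2.3]
rot_tool [ 0.005 -0.003 -0.   ]
clock: 22.93
eef_pos: [0.5759, 0.1946, 0.171]
tool_rot: [0.813, 0.582, 0.001, 0.001]
ft_force: [0.1, 0.2, -0.1]
grip_width: 0.0766
t 22.9333 pos [0.5759 0.1946 0.171 ] w 0.0766 F [ 0.1  0.2 -0.1] zax [ 3.1e-03  4.0e-04 -1.0e+00] yax [ 0.947 -0.321  0.003]
d_tool mm [-345.9  112.3   10.8]
rot_tool [ 0.003 -0.001 -0.   ]
[253.94772961 206.52192199] [253.81185066 175.35406022]
```

View pics/w6.png

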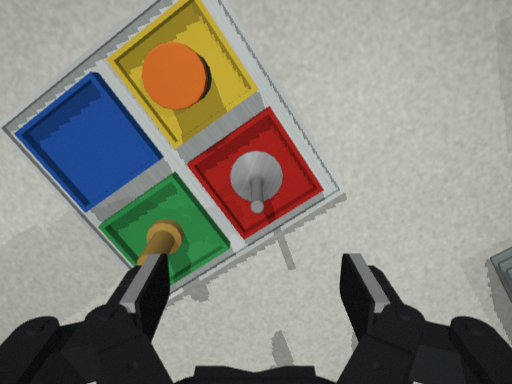

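Valve is upright and centred in red: tip (257,206), predicted (254,207). Next is the spring.

```bash
python3 -m crank '-.031 .01 -.001 0 0 0 -1;-.031 .01 -.001 0 0 0 -1;-.031 .01 -.001 0 0 0 -1;-.031 .01 -.001 0 0 0 -1;-.031 .01 -.001 0 0 0 -1;-.031 .01 -.001 0 0 0 -1;-.031 .01 -.001 0 0 0 -1;-.031 .01 -.001 0 0 0 -1;-.031 .01 -.001 0 0 0 -1;-.031 .01 -.001 0 0 0 -1;0 0 0 0 0 0 -1;0 0 0 0 0 0 -1'; python3 go.py .571 -.169 .15
```

```text
clock: 23.98
eef_pos: [0.5656, -0.1427, 0.1649]
tool_rot: [0.811, 0.585, -0.005, -0.006]
ft_force: [0.8, 0.0, -0.4]
grip_width: 0.0854
t 23.9833 pos [ 0.5656 -0.1427  0.1649] w 0.0854 F [ 0.8  0.  -0.4] zax [-0.016   0.0035 -0.9999] yax [ 0.949 -0.316 -0.016]
d_tool mm [-23.2  13.7  14.7]
rot_tool [-0.016  0.002 -0.   ]
```

```bash
python3 -m crank '-.023 .0135 0.015 -.016 .002 0 -1;0 0 0 0 0 0 -1;0 0 0 0 0 0 -1'; python3 go.py .571 -.169 .031; python3 - <<'E'
from h import *
im,c=snap('wrist','w7.png')
for p in ([.571,-.169,.05],[.571,-.169,.0],[.474,-.186,.056]): print(proj(c,p))
E
```

```text
clock: 24.23
eef_pos: [0.5699, -0.1682, 0.1464]
tool_rot: [0.811, 0.585, -0.001, -0.002]
ft_force: [0.3, 0.6, 0.5]
grip_width: 0.0856
t 24.2333 pos [ 0.5699 -0.1682  0.1464] w 0.0856 F [0.3 0.6 0.5] zax [-0.0035  0.0021 -1.    ] yax [ 0.949 -0.315 -0.004]
d_tool mm [ -0.5   1.7 115.4]
rot_tool [-0.004 -0.001 -0.   ]
[256.63388848 201.25968972]
[256.48984963 181.10301991]
[136.63269666 264.61804249]
```

View pics/w7.png

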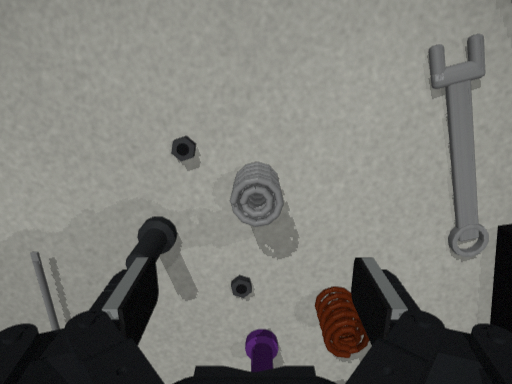

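Spring top at (257,200), matching the prediction of (256.6,201). The jaws clear the steel guide and the rusty spring.

```bash
python3 -m crank '-.002 .0015 .02 -.004 0 0 -1;-.002 0 .02 0 0 0 -1;-.002 0 .02 0 0 0 -1;-.001 0 .02 0 0 0 -1;0 0 0 0 0 0 -1;0 0 0 0 0 0 -1'; python3 go.py .571 -.1685 .031
```

```text
clock: 24.78
eef_pos: [0.5702, -0.1677, 0.0647]
tool_rot: [0.808, 0.589, 0.001, -0.0]
ft_force: [-0.0, 0.9, -0.5]
grip_width: 0.0856
t 24.7833 pos [ 0.5702 -0.1677  0.0647] w 0.0856 F [-0.   0.9 -0.5] zax [ 5.0e-04  1.3e-03 -1.0e+00] yax [ 0.952 -0.306  0.   ]
d_tool mm [-0.6  1.1 33.7]
rot_tool [ 0.    -0.001  0.   ]
```

```bash
python3 -m crank '-.001 .001 .012 0 0 0 -1;-.001 0 .012 0 0 0 -1;0 0 .006 0 0 0 -1;0 0 0 0 0 0 -1;0 0 0 0 0 0 -1'; python3 go.py .571 -.1685 .031
```

```text
clock: 25.2
eef_pos: [0.5732, -0.1682, 0.0355]
tool_rot: [0.807, 0.591, 0.002, 0.002]
ft_force: [-0.5, 0.8, 1.1]
grip_width: 0.0854
t 25.2 pos [ 0.5732 -0.1682  0.0355] w 0.0854 F [-0.5  0.8  1.1] zax [ 0.0054  0.     -1.    ] yax [ 0.953 -0.302  0.005]
d_tool mm [-0.9 -2.1  4.5]
rot_tool [ 0.005 -0.002  0.   ]
```

```bash
python3 -m crank '-.001 -.002 .005 .005 -.002 0 -1;0 0 0 0 0 0 -1;0 0 0 0 0 0 1;0 0 0 0 0 0 1;0 0 0 0 0 0 1;0 0 0 0 0 0 1;0 0 0 0 0 0 1;0 0 0 0 0 0 1;0 0 0 0 0 0 1;0 0 0 0 0 0 1;0 0 0 0 0 0 1'; python3 go.py;python3 -m crank '0 0 -.02 0 0 0 1;0 0 -.035 0 0 0 1;0 0 -.035 0 0 0 1;0 0 -.035 0 0 0 1;0 0 -.03 0 0 0 1;0 0 0 0 0 0 1;0 0 0 0 0 0 1'; python3 go.py .454 .265 .18
```

```text
clock: 26.12
eef_pos: [0.572, -0.1695, 0.0321]
tool_rot: [0.807, 0.59, 0.001, 0.001]
ft_force: [-0.5, 0.2, 1.5]
grip_width: 0.0364
t 26.1167 pos [ 0.572  -0.1695  0.0321] w 0.0364 F [-0.5  0.2  1.5] zax [ 0.0028 -0.0014 -1.    ] yax [ 0.953 -0.303  0.003]
rot_tool [0.003 0.    0.   ]
clock: 26.7
eef_pos: [0.5685, -0.1683, 0.1892]
tool_rot: [0.807, 0.59, -0.003, -0.003]
ft_force: [-0.2, 0.1, -1.4]
grip_width: 0.0366
t 26.7 pos [ 0.5685 -0.1683  0.1892] w 0.0366 F [-0.2  0.1 -1.4] zax [-0.0079  0.0018 -1.    ] yax [ 0.953 -0.303 -0.008]
d_tool mm [ 378.2 -240.3   10.9]
rot_tool [-0.008  0.001 -0.   ]
```

```bash
python3 -m crank '.027 -.017 -.002 0 0 0 1;.027 -.017 -.002 0 0 0 1;.027 -.017 -.002 0 0 0 1;.027 -.017 -.002 0 0 0 1;.027 -.017 -.002 0 0 0 1;.027 -.017 -.002 0 0 0 1;.027 -.017 -.002 0 0 0 1;.027 -.017 -.002 0 0 0 1;.027 -.017 -.002 0 0 0 1;.027 -.017 -.002 0 0 0 1;.027 -.017 -.002 0 0 0 1;.027 -.017 -.002 0 0 0 1;.027 -.017 -.002 0 0 0 1;0 0 0 0 0 0 1;0 0 0 0 0 0 1'; python3 go.py .454 .265 .15
```

```text
clock: 27.95
eef_pos: [0.4511, 0.2474, 0.1946]
tool_rot: [0.809, 0.588, -0.017, -0.009]
ft_force: [0.8, -0.4, -1.0]
grip_width: 0.0367
t 27.95 pos [0.4511 0.2474 0.1946] w 0.0367 F [ 0.8 -0.4 -1. ] zax [-0.0382 -0.0062 -0.9993] yax [ 0.951 -0.308 -0.034]
d_tool mm [18.4 -1.1 44.4]
rot_tool [-0.034  0.018  0.   ]
```

```bash
python3 -m crank '.0175 0 .018 -.034 .018 0 1;0 0 .018 0 0 0 1;0 0 .018 0 0 0 1;0 0 .018 0 0 0 1;0 0 .018 0 0 0 1;0 0 0 0 0 0 1;0 0 0 0 0 0 1'; python3 go.py .454 .265 .0411
```

```text
clock: 28.53
eef_pos: [0.4537, 0.2585, 0.0947]
tool_rot: [0.81, 0.587, -0.004, 0.0]
ft_force: [1.0, 0.5, 0.7]
grip_width: 0.0366
t 28.5333 pos [0.4537 0.2585 0.0947] w 0.0366 F [1.  0.5 0.7] zax [-0.0067 -0.0054 -1.    ] yax [ 0.95  -0.312 -0.005]
d_tool mm [ 6.7 -1.5 53.5]
rot_tool [-0.005  0.007  0.   ]
```

```bash
python3 -m crank '.0065 -.001 .013 -.005 .007 0 1;0 0 .013 0 0 0 1;0 0 .013 0 0 0 1;0 0 0 0 0 0 1;0 0 0 0 0 0 1'; python3 go.py .454 .265 .0411
```

```text
clock: 28.95
eef_pos: [0.4576, 0.2627, 0.0578]
tool_rot: [0.811, 0.584, 0.002, 0.001]
ft_force: [-0.1, -0.5, -1.4]
grip_width: 0.037
t 28.95 pos [0.4576 0.2627 0.0578] w 0.037 F [-0.1 -0.5 -1.4] zax [ 3.4e-03  9.0e-04 -1.0e+00] yax [ 0.948 -0.317  0.003]
d_tool mm [ 1.  -4.2 16.6]
rot_tool [ 0.003 -0.002  0.   ]
```

```bash
python3 -m crank '.001 -.005 .008 0 0 0 1;0 0 .006 0 0 0 1;0 0 0 0 0 0 1;0 0 0 0 0 0 1'; python3 go.py .454 .265 .0411
```

```text
clock: 29.28
eef_pos: [0.455, 0.266, 0.046]
tool_rot: [0.812, 0.584, 0.004, 0.001]
ft_force: [0.0, 0.0, -1.3]
grip_width: 0.0365
t 29.2833 pos [0.455 0.266 0.046] w 0.0365 F [ 0.   0.  -1.3] zax [ 0.0079  0.0035 -1.    ] yax [ 0.948 -0.318  0.006]
d_tool mm [-1.3 -0.7  4.9]
rot_tool [ 0.006 -0.006 -0.   ]
```

```bash
python3 -m crank '-.001 -.001 .004 .006 -.006 0 1;0 0 0 0 0 0 1;0 0 .0015 0 0 0 1;0 0 0 0 0 0 1'; python3 go.py .454 .265 .0411; python3 -m crank '0 0 0 0 0 0 -.3;0 0 0 0 0 0 -.3;0 0 0 0 0 0 -.3;0 0 0 0 0 0 -.3;0 0 0 0 0 0 -.3;0 0 -.02 0 0 0 -.3;0 0 -.03 0 0 0 -.3;0 0 -.03 0 0 0 -1;0 0 -.03 0 0 0 -1;0 0 -.03 0 0 0 -1;0 0 0 0 0 0 -1;0 0 0 0 0 0 -1'; python3 go.py; python3 - <<'E'
from h import *
im,c=snap('wrist','w8.png'); print(proj(c,[.454,.265,.059]),proj(c,[.454,.265,.009]))
E
```

```text
clock: 29.62
eef_pos: [0.4546, 0.266, 0.0413]
tool_rot: [0.812, 0.584, 0.001, 0.0]
ft_force: [0.1, 0.2, -2.0]
grip_width: 0.0367
t 29.6167 pos [0.4546 0.266  0.0413] w 0.0367 F [ 0.1  0.2 -2. ] zax [ 1.9e-03  6.0e-04 -1.0e+00] yax [ 0.948 -0.318  0.002]
d_tool mm [-1.1 -0.3  0.2]
rot_tool [ 0.002 -0.001 -0.   ]
clock: 30.62
eef_pos: [0.4528, 0.2649, 0.1861]
tool_rot: [0.812, 0.584, -0.002, 0.0]
ft_force: [-1.0, 0.1, -0.9]
grip_width: 0.0858
t 30.6167 pos [0.4528 0.2649 0.1861] w 0.0858 F [-1.   0.1 -0.9] zax [-0.0024 -0.002  -1.    ] yax [ 0.948 -0.318 -0.002]
rot_tool [-0.002  0.003  0.   ]
[255.92855538 186.45366973] [255.78105567 170.22483972]
```

View pics/w8.png

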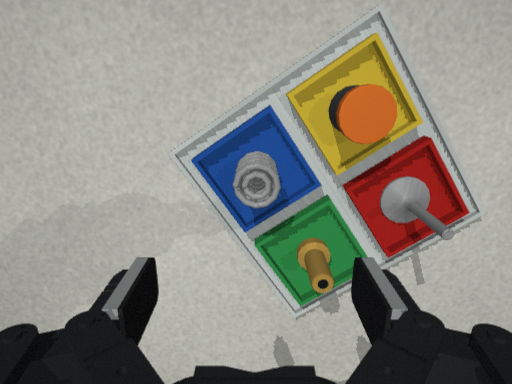

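All four stand in their dishes: spring top at (257,184), predicted (256,186). One last check on the bystanders.

```bash
python3 - <<'E'
from h import *
a=np.load('pics/scene1.png.npz')['im']; b,_=snap('scene','scene2.png')
for n,(x,y) in dict(rusty=(187,150),steel=(248,159)).items():
    p,q=[i[y-18:y+18,x-18:x+18].astype(int) for i in (a,b)]; print(n,np.abs(p-q).mean(), np.abs(p-q).max())
E
```

```text
rusty 7.256944444444445 26
steel 13.683899176954732 27
```

View pics/scene2.png

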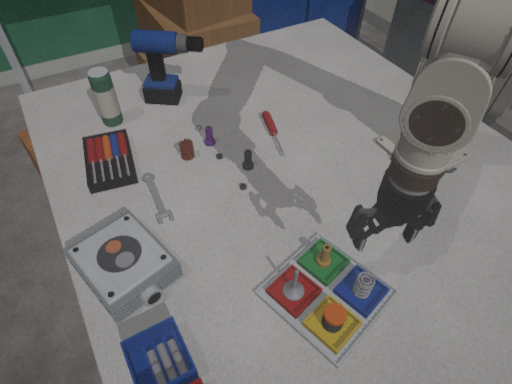

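The rusty spring (187,150) and steel guide (248,159) stand exactly where they were, with only an overall lighting change. All four parts are upright in their dishes, so I'm handing in.

```bash
python3 -c "
from workcell import order; print(order.job_done())"
```

```text
the job is handed in; nothing more can be done
None
```

I placed the kit and handed it in at about 31 s on the robot's clock: valve in red, bright spring in blue, bronze guide in green, tin in yellow.

- **Placement:** the wrist pictures after each release showed every part upright and within about 2 mm of where I expected it in its dish. I let the valve go about 2 mm above the floor. It still stood upright and centred afterwards.
- **Parts left alone:** in the last scene picture the rusty spring and steel guide stand at the same pixels as at the start. The before-and-after difference there was not zero (mean 7 and 14 grey levels, maximum 27), which I put down to a lighting change.
- **Problem on the way:** joint 6 ran into its end stop while I carried the tin, and the tool tilted a few hundredths of a radian. I turned the tool to free it and straightened it before setting the tin down.

No check failed, but the hand-in gives no verdict, so I can't confirm the result beyond these pictures.

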